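Close the gap in the balcony switch box and shut its cover

TASK

In the open white switch box, slide the loose blue filler module along the rail until its side sits square and flush against the toggle switch module with no gap left, and keep it pressed there, lightly but firmly, for about half a second so that it seats; feel for the contact, because the toggle module is held only by its clip and must not be shifted. Then swing the box's cover fully shut and leave it. Do not disturb the scraper, the bowl or the carabiner.

Things in the scene. Friction and masses are not known exactly. Their poses are not given: they have to be found in the camera images.
- box: White switch box lying on its back, open on top, fixed, 250 (x) x 150 (y) x 78 mm, walls and floor 4 mm. Origin: centre of its underside; x along the rail from the filler to the toggle module, y to the cover's hinge side. Floor ribs 9 mm high at y = +-48 mm keep the modules in line. In it, at its +x end, sits the toggle module; where along x is not reported (see rail_far).
- filler: Loose blue blank module, about 0.2 kg, on the inner floor between the ribs, 16 to 64 mm to the -x side of the toggle module, slightly askew. Body 36 (x) x 88 (y) x 44 mm, nose 46 mm wide up to 59 mm. Origin: centre of its underside; x along the rail, z up. Side faces at x = +-18 mm; At least 70 mm free between it and the box's -x end wall.
- cover (a joint): Angle of the white cover: 0 = shut flat on the rim, grows as it opens upward, pi/2 = upright, at most 1.9. A stiff hinge: it stays where it is left.
- cover_hinge (a point): Middle of the cover's hinge line: box frame (0, 75, 78) mm; the hinge runs along the box's x. The cover is 250 mm along the hinge, 150 mm from hinge to free edge, 8 mm thick (outer face 8 mm from the hinge plane).
- cover_edge (a point): Middle of the cover's free edge, on its outer face (150 mm from the hinge). An orange lip 50 mm long stands out 11 mm beyond it.
- scraper: Orange plastic scraper lying flat on the bench, 105 x 56 x 14 mm; a bystander. Origin near its middle, at its underside.
- bowl: Blue ceramic bowl, 110 mm across, 50 mm high; a bystander. Origin: centre of its underside.
- carabiner: Steel carabiner lying flat, about 100 x 62 x 15 mm; a bystander. Origin near its middle, at its underside.
- rail_far (a point): Nominal middle of the toggle module's place, on the inner floor, fixed in the box. The grey module with black nose and red toggle, 54 (x) x 88 (y) x 44 mm, nose up to 59 mm, toggle to 67 mm, square to the box, really sits up to 14 mm to either side of this along x: find it by touch or sight. Its clip slips along the rail at about 16 N.
There are look-alikes about, which are no part of the job. Of the things like the filler, leave any that is pink; of the rest the smaller one is meant.

How it is judged:
By the outcome, as a careful person would: the job done as asked, in the order asked, and still so for the second after the job is handed in, with the robot touching nothing.
It also fails if it takes over 59 s, if anything falls off the work surface, if the arm or the gripper's body presses on something with over 40 N, if the wrist force passes 120 N, or if a joint passes its speed limit or range.

ROBOT

A 6-joint arm with a two-finger parallel gripper is mounted at the origin on the work surface. World frame = base frame: x ahead of the robot, y to its left, z up, the work surface at z = 0. Lengths are in mm, angles in degrees, forces in N, time in s.
With the tool pointing down it reaches from about 350 to 850 mm from the base axis. Payload 8.1 kg.
Tool frame: the origin (TCP) lies at the very end of the fingers, on their centre line; the grasp point (between the pads) lies 19 mm behind it; z points along the fingers, y is the direction in which the jaws open and shut (so a half turn about z gives the same grasp; the last joint's range is limited). The gripper opens to 85 mm and grips with 20 to 120 N. Pads are 22 mm wide; open, the fingers measure 114 mm over their backs; the gripper's body (76 mm by 85 mm) begins 54 mm behind the grasp point. The pads swing forward as they close: fully open they stand 13 mm farther back than shut.
Start: joints at [65.523, 7.471, 85.268, -0, 87.261, -4.893], TCP at [201.089, 565.304, 192.092] pointing down, gripper open.
Joint ranges: [-169.43, 169.43], [-51.17, 129.36], [1.28, 143.12], [-76.62, 256.62], [0, 156.53], [-152.29, 152.29]. Speed limits (degrees/s): [136.94, 136.94, 159.86, 180, 180, 180].

INTERFACE

Orientations are given as [roll, pitch, yaw] about the fixed x, y, z axes, in that order (R = Rz(yaw) Ry(pitch) Rx(roll)).
In Python, from plant import sensors, imaging, order gives the robot as it stands.
- The arm moves only by the shell command python3 -m crank 'ROWS'. ROWS is text: rows parted by semicolons, each of 7 numbers parted by spaces: the turn, a rotation vector about the world's x, y, z in degrees, then the shift along the world's x, y, z in mm, then the opening, from 0 (shut) to 1 (fully open). In form: ax ay az x y z hand; .... A call has 1 to 5 rows; each row is the pose to reach, as a shift and turn from the pose measured when the call began; what a row does not reach only later rows make up. A row lasts 1/12 s, in which the tool goes at most 41.7 mm and 7.16 degrees, less where a joint would pass 70% of its speed; a pose out of reach is approached as far as the arm can. A call with a gripper value outside its range is refused whole. The fingers move at their own pace and stop on an object; the grip force is fixed at half the most. Time passes only in rows, so rows that repeat a pose let the fingers close. It gives the time, the measured TCP pose, the force and the opening at its end, in the units of the state.
- sensors.state(): the state, without advancing time (a new reading comes with each control period).
- imaging.grab_frame(name): name is "scene" or "top" or "wrist"; returns a dict with "pixels" (400x640x3 uint8, blue, green, red), "camera_matrix" (3x3 intrinsics, pixels), "origin" and "orientation" of the camera in the world. Camera axes: x right, y down, z forward; pixel columns grow to the right and rows downward; lengths in mm; the calibration is good to about 2 mm. A picture is of the moment at which its call begins. There is no depth.
- order.hand_in(): hands the job in, once; it reports no verdict.
The state is a dict: "time_s": time; "joint_pos": joint angles; "joint_velocities": joint speeds; "joint_torque": joint torques, N m; "eef_pos": TCP position; "tcp_rot": TCP orientation; "wrist_force": force on the tool from outside, world axes, zero at the start; "torque": the same for the moment, N m; "finger_gap": finger opening in mm.
Only numpy, scipy, OpenCV 4.12 (cv2) and the standard library are available. Lean on these libraries where they do the work, as an engineer would, in place of code of your own. Each camera call takes 0.05 s, during which the arm holds its last target. There are 200 camera calls.

## Working session

There is one attempt and no reset: what is moved stays moved. The work goes in short steps, Python scripts to look and compute and a shell command to move; the robot and the scene stay as the last step left them, time stands still between calls to the robot, and variables do not carry over. Pictures are saved under pics/ and viewed, about 8 in all and at most 12, crops included, and the job is handed in when it is done.

```bash
mkdir -p pics; ls; python3 - <<'E'
from plant import sensors, imaging
import cv2,numpy as np
for n in("scene","top"):
    f=imaging.grab_frame(n); cv2.imwrite(f"pics/{n}0.png",f["pixels"]); print(n,f["camera_matrix"],f["origin"],f["orientation"])
print(sensors.state())
E
```

```text
pics
scene [[388.24866327   0.         320.47431051]
 [  0.         388.24866327 201.0578398 ]
 [  0.           0.           1.        ]] [1032.54228908 -530.61002656  534.41379784] [-121.667942     -1.14428209   44.05384919]
top [[387.64393253   0.         323.4947042 ]
 [  0.         387.64393253 202.16892945]
 [  0.           0.           1.        ]] [390.53558245  25.98760502 860.668236  ] [-170.6831191    -1.53048662  -90.55655601]
{'time_s': 0.1, 'joint_pos': array([ 6.55246313e+01,  7.51217939e+00,  8.53245545e+01, -1.48735755e-04,
        8.72625312e+01, -4.89270170e+00]), 'joint_velocities': array([ 0.00592044, -0.06295406, -0.13491893,  0.06717771, -0.01794848,
       -0.02239323]), 'joint_torque': array([ 1.18921962e-03, -5.70946383e+01, -5.01946414e+01, -1.62485376e-04,
        7.95342727e-03, -4.70362693e-05]), 'eef_pos': array([200.83472283, 564.77292196, 191.12030578]), 'tcp_rot': array([-1.79901084e+02, -8.31830247e-03,  1.60417333e+02]), 'wrist_force': array([-9.38504620e-01,  2.15674920e-02,  3.29978733e-04]), 'torque': array([ 0.0214293 , -0.02258663,  0.01327741]), 'finger_gap': 85.17049276560331}
```

View pics/scene0.png

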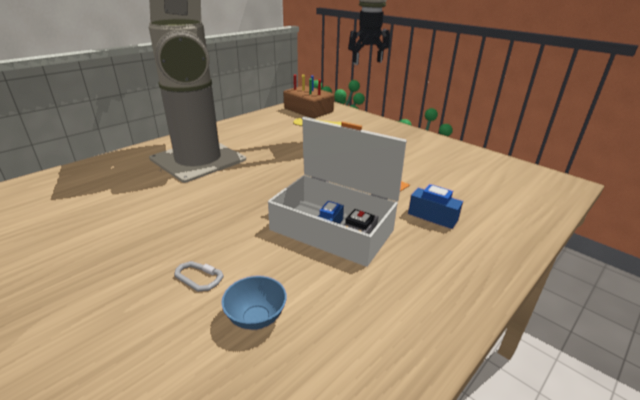

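View pics/top0.png

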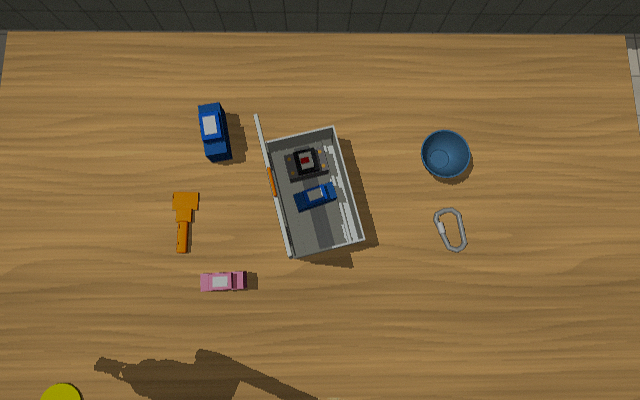

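The scene shows the open box with the cover standing at about (352,160) and the small blue filler at (331,210), to the left of the toggle module at (360,218). The top view shows the filler at (315,197), the toggle at (305,161) and the cover on the left (+y) side. The large blue block and the pink block are look-alikes.

```bash
cat > h.py <<'E'
import numpy as np, cv2
from scipy.spatial.transform import Rotation as Ro
from plant import sensors, imaging
def ray(f,u,v):
    d=Ro.from_euler('xyz',f["orientation"],degrees=True).apply(np.linalg.inv(f["camera_matrix"])@[u,v,1]); return np.array(f["origin"]),d
def onz(f,u,v,z):
    o,d=ray(f,u,v); return o+d*(z-o[2])/d[2]
def proj(f,P):
    c=Ro.from_euler('xyz',f["orientation"],degrees=True).inv().apply(np.atleast_2d(P)-f["origin"])@np.array(f["camera_matrix"]).T
    return c[:,:2]/c[:,2:]
def crop(f,x0,x1,y0,y1,s,name):
    cv2.imwrite(name,cv2.resize(f["pixels"][y0:y1,x0:x1],None,fx=s,fy=s,interpolation=cv2.INTER_CUBIC))
E
python3 - <<'E'
from h import *
f=imaging.grab_frame("top"); crop(f,240,380,110,265,3.8,"pics/tc.png")
E
```

```text
(no output)
```

View pics/tc.png

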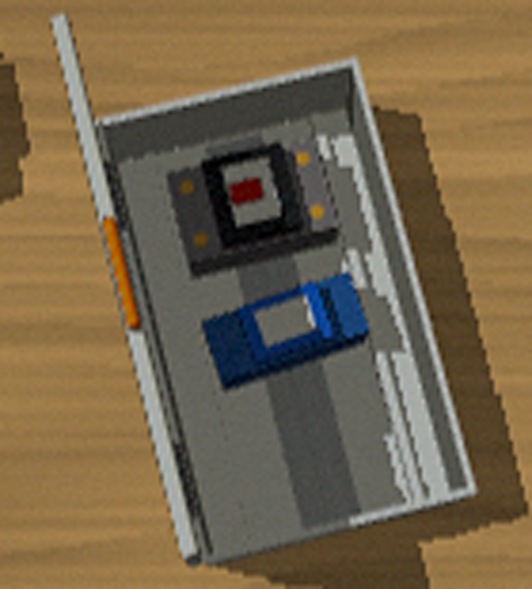

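The crop shows the box rim corners at (357,60), (474,492), (205,562) and (98,122), the filler body at (203..368, 276..388) and the toggle body at (168..338, 140..277). I'll fit the box first, then the modules by body corners.

```bash
cat >> h.py <<'E'
def px(c,x0=240,y0=110,s=3.8): return [x0+(c[0]+.5)/s-.5, y0+(c[1]+.5)/s-.5]
E
python3 - <<'E'
from h import *
from scipy.optimize import least_squares
import json
f=imaging.grab_frame("top")
C=[(357,60),(474,492),(205,562),(98,122)]
L=np.array([(125,-75,78),(-125,-75,78),(-125,75,78),(125,75,78)])
W=np.array([onz(f,*px(c),78) for c in C]); print(W.round(1)); print([np.linalg.norm(W[i]-W[i-1]).round(1) for i in range(4)])
T=lambda p,P:Ro.from_euler('z',p[2],degrees=True).apply(P)+[p[0],p[1],0]
r=least_squares(lambda p:(proj(f,T(p,L))-[px(c) for c in C]).ravel(),[470,30,0],x_scale=[10,10,5]); B=r.x
print("box",B,r.fun.round(2))
inv=lambda P:Ro.from_euler('z',-B[2],degrees=True).apply(np.array(P)-[B[0],B[1],0])
for n,z,cs in [("fill top48",48,[(203,322),(348,276),(368,318),(222,360)]),("fill bottom",4,[(228,388)]),("tog top48",48,[(168,172),(338,228),(190,262)]),("tog bot",4,[(192,277),(338,240)]),("nose63 label",63,[(250,300),(310,285),(318,332),(262,347)])]:
    print(n,[inv(onz(f,*px(c),z)).round(1).tolist() for c in cs])
json.dump(list(B),open("box.json","w"))
c=[(105,217),(130,328),(140,326),(118,217)]
# cover angle: far top corner of cover (55,17) along -> box x=125
o,d=ray(f,*px((60,17))); o2=inv(o); d2=Ro.from_euler('z',-B[2],degrees=True).apply(d)
t=(125-o2[0])/d2[0]; print("cover corner in box",o2+d2*t)
E
```

```text
[[683.3 -19.1  78. ]
 [442.7 -78.1  78. ]
 [407.1  64.6  78. ]
 [647.5 124.1  78. ]]
[np.float64(147.6), np.float64(247.7), np.float64(147.1), np.float64(247.6)]
box [545.29462883  22.88197899  13.87475023] [ 0.38 -0.6   0.92  0.37 -0.54  0.6  -0.74 -0.53]
fill top48 [[6.4, 44.5, 48.0], [12.1, -41.0, 48.0], [-14.0, -45.8, 48.0], [-17.1, 39.3, 48.0]]
fill bottom [[-26.9, 39.9, 4.0]]
tog top48 [[95.6, 43.2, 48.0], [40.4, -42.5, 48.0], [41.6, 43.4, 48.0]]
tog bot [[42.8, 44.6, 4.0], [43.6, -45.1, 4.0]]
nose63 label [[9.2, 16.4, 63.0], [9.3, -17.8, 63.0], [-17.3, -15.5, 63.0], [-17.9, 16.4, 63.0]]
cover corner in box [125.          72.97150402 223.74939813]
```

Box fit: centre (545, 23), yaw 13.9°. In the box frame the toggle's -x face is at about x=41.5, the filler spans about x=-27..9 (a gap of about 32), and the cover is upright. Next is the move over the box.

```bash
python3 -m crank '0 0 6.7 8 -16 35 0.35; 0 0 13.4 20 -40 70 0.35; 0 0 20.1 36 -70 95 0.35; 0 0 26.8 54 -104 105 0.35; 0 0 33.5 72 -138 110 0.35' && python3 -m crank '0 0 0 19 -36 0 0.35; 0 0 0 38 -72 0 0.35; 0 0 0 57 -108 0 0.35; 0 0 0 76 -144 0 0.35; 0 0 0 95 -180 0 0.35' && python3 -m crank '0 0 0 19 -36 0 0.35; 0 0 0 38 -72 0 0.35; 0 0 0 57 -108 0 0.35; 0 0 0 76 -144 0 0.35; 0 0 0 95 -180 0 0.35'
```

```text
time_s: 0.62
eef_pos: [273.6, 427.0, 304.5]
tcp_rot: [179.9, 0.2, -165.8]
wrist_force: [1.0, -1.1, -0.3]
finger_gap: 29.9
time_s: 1.03
eef_pos: [369.0, 245.2, 304.5]
tcp_rot: [179.9, 0.2, -165.7]
wrist_force: [-0.2, 0.3, -0.2]
finger_gap: 29.9
time_s: 1.45
eef_pos: [464.4, 63.1, 304.6]
tcp_rot: [179.9, 0.3, -165.7]
wrist_force: [0.8, 1.7, 0.2]
finger_gap: 29.6
```

```bash
python3 -m crank '0 0 -0.4 16 -26 0 0.35; 0 0 -0.4 32 -52 0 0.35; 0 0 -0.4 32 -52 0 0.35' && python3 - <<'E'
from h import *
f=imaging.grab_frame("wrist"); cv2.imwrite("pics/w1.png",f["pixels"]); print(f["origin"],f["orientation"])
import pickle; pickle.dump(f,open("w1.pkl","wb"))
E
```

```text
time_s: 1.7
eef_pos: [497.8, 6.5, 303.6]
tcp_rot: [180.0, 0.2, -166.4]
wrist_force: [1.1, 0.5, -0.5]
finger_gap: 29.7
[417.50826211 -13.07687808 484.34130858] [ 1.61251939e+02 -3.84346811e-02  1.03584178e+02]
```

View pics/w1.png

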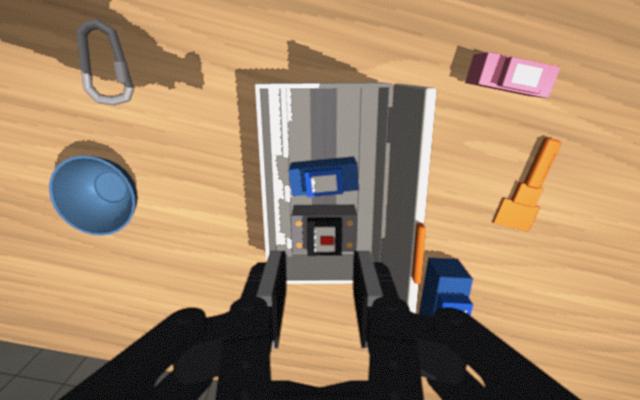

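The wrist view shows the box with its -x,-y rim corner at (257,85) and +x,-y corner at (268,283). The filler is at (290..357, 158..196) and the toggle's near edge at y≈206. I'll cross-check these against the top-view fit.

```bash
python3 - <<'E'
from h import *
import pickle,json
f=pickle.load(open("w1.pkl","rb"));B=json.load(open("box.json"))
inv=lambda P:Ro.from_euler('z',-B[2],degrees=True).apply(np.array(P)-[B[0],B[1],0])
for z,u,v in [(78,257,85),(78,268,283),(78,357,281),(48,292,196),(48,357,191),(4,290,166),(4,357,158),(4,293,206),(48,293,212),(48,357,212)]:print(z,u,v,inv(onz(f,u,v,z)).round(1))
crop(f,240,450,70,300,2.6,"pics/w1c.png")
E
```

```text
78 257 85 [-123.1  -71.8   78. ]
78 268 283 [124.8 -72.5  78. ]
78 357 281 [122.4  44.1  78. ]
48 292 196 [ 14.7 -39.9  48. ]
48 357 191 [ 8.3 43.9 48. ]
4 290 166 [-14.3 -45.    4. ]
4 357 158 [-25.1  47.3   4. ]
4 293 206 [ 44.7 -42.5   4. ]
48 293 212 [ 36.8 -39.3  48. ]
48 357 212 [37.3 44.7 48. ]
```

View pics/w1c.png

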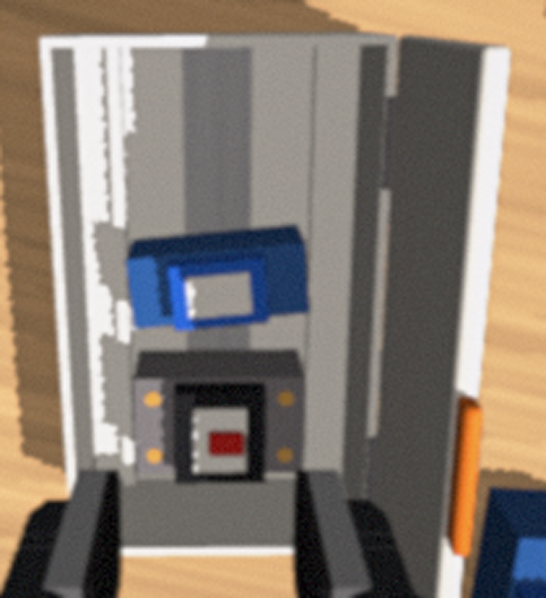

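The crop agrees with the top-view fit to within 2–3 mm. The filler is skewed by about 4–5°, with its rear corner at box x≈-25 and the fingers' front at about -39. I'm descending behind it.

```bash
python3 -m crank '0 0 0.3 -1 4 -40 0.35; 0 0 0.3 -1 4 -80 0.35; 0 0 0.3 -1 4 -120 0.35; 0 0 0.3 -1 4 -160 0.35; 0 0 0.3 -1 4 -195 0.35' && python3 -m crank '0 0 0 0 0 -30 0.35; 0 0 0 0 0 -55 0.35; 0 0 0 0 0 -75 0.35; 0 0 0 0 0 -80 0.35; 0 0 0 0 0 -80 0.35'
```

```text
time_s: 2.17
eef_pos: [494.5, 13.9, 106.3]
tcp_rot: [179.9, 0.1, -166.0]
wrist_force: [0.6, -0.7, -0.7]
finger_gap: 30.0
time_s: 2.58
eef_pos: [492.6, 14.8, 24.7]
tcp_rot: [179.8, -0.1, -166.0]
wrist_force: [-0.3, 1.2, -1.1]
finger_gap: 30.0
```

```bash
python3 -m crank '0 0 0 4 -0.5 0 0.35; 0 0 0 8 -1 0 0.35; 0 0 0 12 -1.3 0 0.35; 0 0 0 15.8 -1.3 0 0.35; 0 0 0 15.8 -1.3 0 0.35' && python3 -m crank '0 0 0 3 0.7 0 0.35; 0 0 0 6 1.5 0 0.35; 0 0 0 9 2.2 0 0.35; 0 0 0 12 3 0 0.35; 0 0 0 12 3 0 0.35'
```

```text
time_s: 3.0
eef_pos: [510.2, 13.4, 25.9]
tcp_rot: [179.8, 0.1, -166.0]
wrist_force: [0.0, 0.5, 0.2]
finger_gap: 29.8
time_s: 3.42
eef_pos: [522.7, 16.5, 26.0]
tcp_rot: [179.8, 0.1, -166.0]
wrist_force: [0.1, 0.3, 0.7]
finger_gap: 29.9
```

```bash
python3 -m crank '0 0 0 2 0.5 0 0.35; 0 0 0 4 1 0 0.35; 0 0 0 6 1.5 0 0.35; 0 0 0 8 2 0 0.35; 0 0 0 8 2 0 0.35' && python3 - <<'E'
from h import *
f=imaging.grab_frame("top"); crop(f,240,380,110,265,3.8,"pics/t2.png")
E
```

```text
time_s: 3.83
eef_pos: [531.1, 18.6, 26.1]
tcp_rot: [179.8, 0.1, -166.0]
wrist_force: [-0.4, -0.2, -0.6]
finger_gap: 29.8
```

View pics/t2.png

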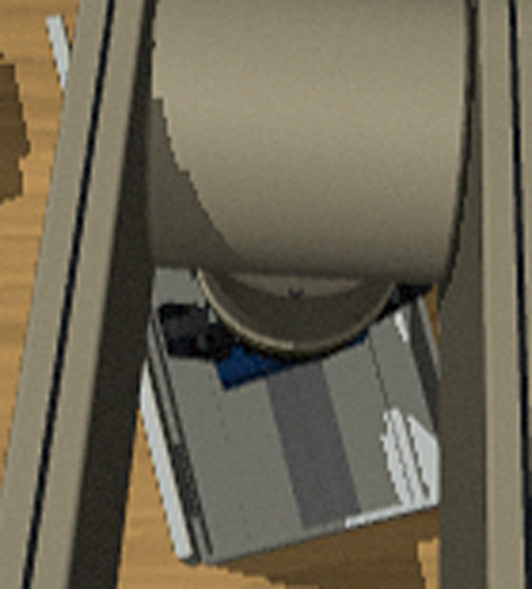

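The blue rear corner is still near (228,388), so the filler seems not to have moved, and the wrist force is about 0. I'll check from the other cameras.

```bash
python3 - <<'E'
from h import *
import pickle
f=imaging.grab_frame("wrist");s=imaging.grab_frame("scene");pickle.dump((f,s),open("w2.pkl","wb"))
a=cv2.resize(f["pixels"][:,140:500],None,fx=1.1,fy=1.1); b=cv2.resize(s["pixels"][110:260,260:410],(440,440),interpolation=cv2.INTER_CUBIC)[:440]
cv2.imwrite("pics/ws.png",np.hstack([a[:440,:360],b]))
st=sensors.state();print(st["eef_pos"],proj(f,st["eef_pos"]),proj(s,st["eef_pos"]),f["origin"])
E
```

```text
[530.65416677  18.52306715  25.92579711] [[319.42213599 232.35793742]] [[325.20727803 219.45355079]] [451.24401401  -2.07458812 206.89134653]
```

View pics/ws.png

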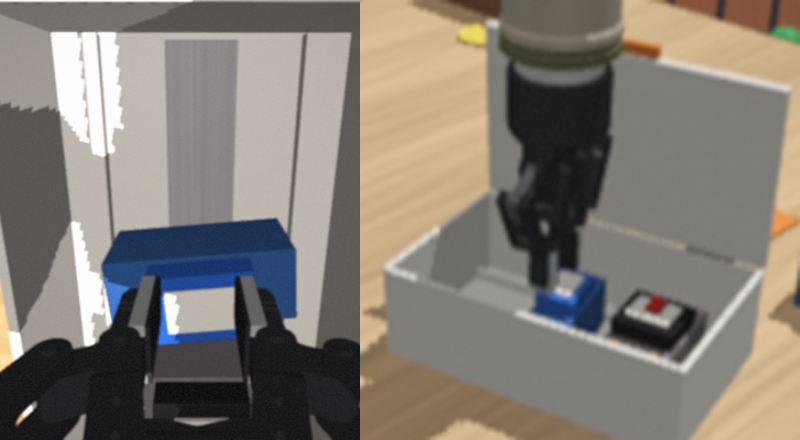

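```bash
python3 - <<'E'
from h import *
import pickle,json
f,s=pickle.load(open("w2.pkl","rb"));B=json.load(open("box.json"))
inv=lambda P:Ro.from_euler('z',-B[2],degrees=True).apply(np.array(P)-[B[0],B[1],0])
print(f["camera_matrix"])
q=lambda x,y:(140+x/1.1,y/1.1)
for n,z,c in [("floor rear L",4,(106,258)),("top rear L",48,(120,232)),("top rear R",48,(278,220)),("top front R",48,(297,318))]+[(f"tip z{z}",z,c) for z in(26,36,46,56) for c in((158,283),(235,290))]:
    print(n,inv(onz(f,*q(*c),z)).round(1))
print(inv([530.65,18.52,26]))
E
```

```text
[[356.52099396   0.         319.24800956]
 [  0.         356.52099396 196.41059171]
 [  0.           0.           1.        ]]
floor rear L [ -3.8 -52.3   4. ]
top rear L [-36.4 -34.4  48. ]
top rear R [-42.   33.7  48. ]
top front R [ 6.7 46.  48. ]
tip z26 [  0.2 -21.   26. ]
tip z26 [ 4.2 18.9 26. ]
tip z36 [ -5.2 -19.9  36. ]
tip z36 [-1.4 17.8 36. ]
tip z46 [-10.6 -18.9  46. ]
tip z46 [-7.  16.6 46. ]
tip z56 [-16.  -17.8  56. ]
tip z56 [-12.6  15.5  56. ]
[-15.26333515  -0.72292088  26.        ]
```

The fingertips look well above the reported TCP: they hover over the nose instead of touching. I'm backing off and shutting the fingers to check.

```bash
python3 -m crank '0 0 0 -10 -2.4 0 0; 0 0 0 -20 -4.8 0 0; 0 0 0 -30 -7.2 0 0; 0 0 0 -39 -9.6 0 0; 0 0 0 -39 -9.6 0 0' && python3 - <<'E'
from h import *
import pickle
f=imaging.grab_frame("wrist");s=imaging.grab_frame("scene");pickle.dump((f,s),open("w3.pkl","wb"))
print(proj(s,[201,565,192]))
st=sensors.state();print(st["eef_pos"],st["finger_gap"],proj(f,st["eef_pos"]),proj(s,st["eef_pos"]))
for im,n in((f,'f'),(s,'s')):
    u,v=proj(im,st["eef_pos"])[0]; cv2.circle(im["pixels"],(int(u),int(v)),2,(0,255,0),-1)
a=cv2.resize(f["pixels"][:,140:500],None,fx=1.1,fy=1.1); b=cv2.resize(s["pixels"][110:260,260:410],(440,440),interpolation=cv2.INTER_CUBIC)[:440]
cv2.imwrite("pics/ws3.png",np.hstack([a[:440,:360],b]))
E
```

```text
time_s: 4.4
eef_pos: [490.0, 8.7, 25.5]
tcp_rot: [179.8, -0.0, -166.0]
wrist_force: [0.6, 0.4, -0.7]
finger_gap: -0.3
[[365.931377    78.90420617]]
[491.75261251   8.84560465  26.11669352] 0.23009903094299616 [[318.92699233 236.1380166 ]] [[310.43448724 214.33297628]]
```

View pics/ws3.png

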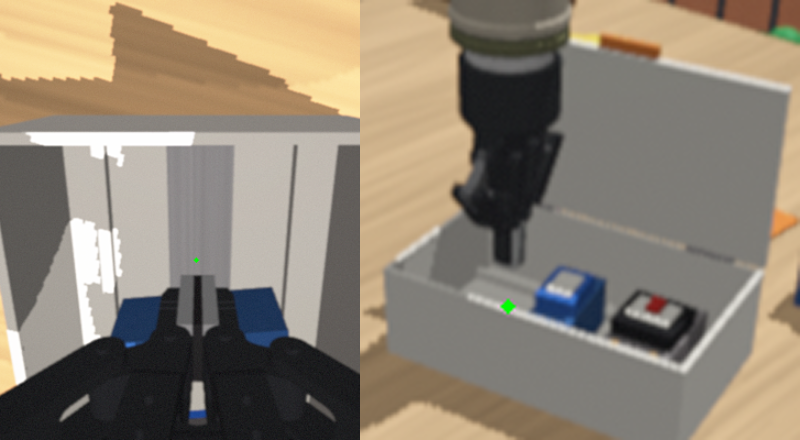

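In both views the shut fingertips end clearly short of the projected TCP dot (scene tip at about (508,262), dot at (508,306)). I'll compute the true tip height from both cameras.

```bash
python3 - <<'E'
from h import *
import pickle
f,s=pickle.load(open("w3.pkl","rb"))
for dz in(0,10,20,25,30,35,40,45):
    P=np.array([491.0,8.8,26+dz]); b=np.array([.971,.24,0])
    print(dz,"scene",proj(s,P).round(1),"wrist c/rear edge",proj(f,[P,P-11*b]).round(1).tolist())
print("seen: scene 310.5 199.4; wrist row 250 (x 311-335 pads)")
E
```

```text
0 scene [[310.2 214.3]] wrist c/rear edge [[319.2, 234.8], [319.2, 216.4]]
10 scene [[310.2 210.7]] wrist c/rear edge [[319.2, 242.8], [319.3, 223.5]]
20 scene [[310.2 207.1]] wrist c/rear edge [[319.3, 251.6], [319.4, 231.5]]
25 scene [[310.3 205.3]] wrist c/rear edge [[319.4, 256.4], [319.4, 235.8]]
30 scene [[310.3 203.5]] wrist c/rear edge [[319.4, 261.4], [319.5, 240.3]]
35 scene [[310.3 201.7]] wrist c/rear edge [[319.5, 266.7], [319.5, 245.1]]
40 scene [[310.3 199.8]] wrist c/rear edge [[319.5, 272.3], [319.6, 250.2]]
45 scene [[310.3 198. ]] wrist c/rear edge [[319.6, 278.3], [319.6, 255.7]]
seen: scene 310.5 199.4; wrist row 250 (x 311-335 pads)
```

Both cameras agree: the true fingertips are about 40 mm above the reported TCP, and x and y are right. From here I use true tip z = reported z + 40. I'm lowering 38 mm to a true tip of about 28 and watching the force.

```bash
python3 -m crank '0 0 0 -0.5 1.5 -10 0.35; 0 0 0 -0.5 1.5 -20 0.35; 0 0 0 -0.5 1.5 -28 0.35; 0 0 0 -0.5 1.5 -28 0.35' && python3 -m crank '0 0 0 0 0 -3 0.35; 0 0 0 0 0 -6 0.35; 0 0 0 0 0 -9 0.35; 0 0 0 0 0 -10 0.35'; python3 - <<'E'
from h import *
import json
B=json.load(open("box.json"));p=sensors.state()["eef_pos"]
print(Ro.from_euler('z',-B[2],degrees=True).apply(p-[B[0],B[1],0]).round(1))
E
```

```text
time_s: 4.83
eef_pos: [489.2, 10.6, -4.8]
tcp_rot: [179.8, -0.1, -166.0]
wrist_force: [-0.6, 0.8, -1.2]
finger_gap: 30.4
time_s: 5.17
eef_pos: [488.9, 10.7, -15.4]
tcp_rot: [179.7, -0.2, -166.0]
wrist_force: [0.2, 0.4, 0.5]
finger_gap: 30.0
[-57.6   1.7 -15.4]
```

```bash
python3 -m crank '0 0 0 5 0.2 0 0.35; 0 0 0 10 0.8 0 0.35; 0 0 0 14 1.7 0 0.35; 0 0 0 18 2.6 0 0.35; 0 0 0 22 3.6 0 0.35' && python3 -m crank '0 0 0 3 0.7 0 0.35; 0 0 0 6 1.5 0 0.35; 0 0 0 9 2.2 0 0.35; 0 0 0 12 3 0 0.35; 0 0 0 12 3 0 0.35' && python3 - <<'E'
from h import *
import json
B=json.load(open("box.json"));st=sensors.state();p=st["eef_pos"]
print(Ro.from_euler('z',-B[2],degrees=True).apply(p-[B[0],B[1],0]).round(1),Ro.from_euler('z',-B[2],degrees=True).apply(st["wrist_force"]).round(1))
E
```

```text
time_s: 5.58
eef_pos: [511.7, 14.3, -15.1]
tcp_rot: [179.8, -0.2, -166.0]
wrist_force: [-1.0, 0.2, 0.2]
finger_gap: 29.8
time_s: 6.0
eef_pos: [524.4, 17.4, -15.0]
tcp_rot: [179.8, -0.1, -166.0]
wrist_force: [0.0, -0.1, 0.0]
finger_gap: 29.9
[-21.6  -0.3 -15. ] [ 0.  -0.1  0. ]
```

```bash
python3 - <<'E'
from h import *
f=imaging.grab_frame("wrist");s=imaging.grab_frame("scene")
a=cv2.resize(f["pixels"][:,140:500],None,fx=1.1,fy=1.1); b=cv2.resize(s["pixels"][140:240,290:390],(440,440),interpolation=cv2.INTER_CUBIC)
cv2.imwrite("pics/ws4.png",np.hstack([a[:440,:360],b]))
E
```

```text
(no output)
```

View pics/ws4.png

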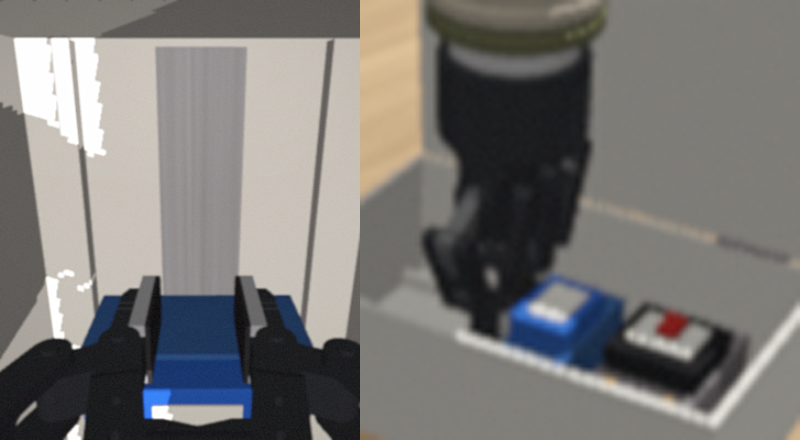

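The fingers are now against the filler's rear face (wrist image row ≈295), the filler looks square, and a gap to the toggle remains. I'll close most of it, then creep.

```bash
cat > s.py <<'E'
from h import *
import json
B=json.load(open("box.json"));st=sensors.state();p=st["eef_pos"];R=Ro.from_euler('z',-B[2],degrees=True)
print(round(st["time_s"],2),"box",R.apply(p-[B[0],B[1],0]).round(2),"F",R.apply(st["wrist_force"]).round(1))
E
python3 -m crank '0 0 0 2 0.5 0 0.35; 0 0 0 4 1 0 0.35; 0 0 0 6 1.5 0 0.35; 0 0 0 8 2 0 0.35; 0 0 0 9 2.2 0 0.35'>/dev/null && python3 s.py; for i in 1 2; do python3 -m crank '0 0 0 0.5 0.12 0 0.35; 0 0 0 1 0.24 0 0.35'>/dev/null; python3 s.py;  done
```

```text
6.52 box [-12.59  -0.22 -15.09] F [-0.8 -0.3  0.6]
6.68 box [-11.48  -0.24 -15.13] F [-0.1 -0.3 -0.5]
6.85 box [-10.47  -0.24 -15.14] F [-1.4  0.6  0.1]
```

```bash
cat > c.py <<'E'
import s,sys
sys.exit(1 if s.R.apply(s.st["wrist_force"])[0]<-2.5 else 0)
E
python3 -m crank '0 0 0 0.5 0.12 0 0.35; 0 0 0 1 0.24 0 0.35'>/dev/null; python3 c.py && python3 -m crank '0 0 0 0.5 0.12 0 0.35; 0 0 0 1 0.24 0 0.35'>/dev/null && python3 c.py && python3 -m crank '0 0 0 0.4 0.1 0 0.35; 0 0 0 0.8 0.2 0 0.35'>/dev/null && python3 c.py && python3 -m crank '0 0 0 0.4 0.1 0 0.35; 0 0 0 0.8 0.2 0 0.35'>/dev/null && python3 c.py && python3 -m crank '0 0 0 0.4 0.1 0 0.35; 0 0 0 0.8 0.2 0 0.35'>/dev/null && python3 c.py && python3 -m crank '0 0 0 0.4 0.1 0 0.35; 0 0 0 0.8 0.2 0 0.35'>/dev/null && python3 c.py
```

```text
7.02 box [ -9.44  -0.25 -15.16] F [-0.9 -0.1  0.8]
7.18 box [ -8.36  -0.24 -15.14] F [0.6 0.5 0.9]
7.35 box [ -7.49  -0.23 -15.14] F [-0.3  0.1  0.2]
7.52 box [ -6.62  -0.23 -15.14] F [-1.4  0.8 -0.2]
7.68 box [ -5.74  -0.22 -15.14] F [-0.2 -0.   0.6]
7.85 box [ -5.2   -0.21 -15.25] F [-3.5 -0.7  2.8]
```

Contact is felt at the predicted x≈-5.3. I'm pressing a little more and holding.

```bash
python3 -m crank '0 0 0 0.15 0.04 0 0.35; 0 0 0 0.3 0.07 0 0.35'>/dev/null; python3 s.py;python3 s.py
```

```text
8.02 box [ -5.25  -0.21 -15.27] F [-4.7 -0.2  3. ]
8.02 box [ -5.25  -0.21 -15.27] F [-4.7 -0.2  3. ]
```

```bash
python3 -m crank '0 0 0 0.4 0.1 0 0.35; 0 0 0 0.5 0.12 0 0.35; 0 0 0 0.5 0.12 0 0.35'>/dev/null; python3 s.py
```

```text
8.27 box [ -5.31  -0.21 -15.31] F [-6.4 -0.4  4.6]
```

```bash
python3 -m crank '0 0 0 0.65 0.16 0 0.35; 0 0 0 0.65 0.16 0 0.35; 0 0 0 0.65 0.16 0 0.35; 0 0 0 0.65 0.16 0 0.35; 0 0 0 0.65 0.16 0 0.35'>/dev/null; python3 s.py;python3 -m crank '0 0 0 0.65 0.16 0 0.35; 0 0 0 0.65 0.16 0 0.35; 0 0 0 0.65 0.16 0 0.35; 0 0 0 0.65 0.16 0 0.35; 0 0 0 0.65 0.16 0 0.35'>/dev/null; python3 s.py
```

```text
8.68 box [ -5.4   -0.21 -15.4 ] F [-6.8 -0.7  5.5]
9.1 box [ -5.5   -0.18 -15.47] F [-6.7  0.3  4.5]
```

Held at about 6.5 N for over 0.8 s with the position steady. I'm backing off and rising to inspect.

```bash
python3 -m crank '0 0 0 -2 -0.5 0 0.35; 0 0 0 -5 -1.2 0 0.35; 0 0 0 -10 -2.4 0 0.35; 0 0 0 -18 -4.4 0 0.35; 0 0 0 -25 -6 0 0.35'>/dev/null; python3 s.py; python3 -m crank '0 0 0 -5 -1 20 0.2; 0 0 0 -10 -2 60 0; 0 0 0 -10 -2 100 0; 0 0 0 -10 -2 140 0; 0 0 0 -10 -2 180 0' >/dev/null;python3 -m crank '0 0 0 0 0 30 0; 0 0 0 0 0 60 0; 0 0 0 0 0 80 0; 0 0 0 0 0 80 0'; python3 - <<'E'
from h import *
import pickle
f=imaging.grab_frame("wrist");pickle.dump(f,open("w5.pkl","wb"))
crop(f,240,460,60,290,2.6,"pics/w5.png")
E
```

```text
9.52 box [-3.202e+01  3.000e-02 -1.558e+01] F [-0.4  0.5 -0.1]
time_s: 10.27
eef_pos: [505.0, 12.9, 252.0]
tcp_rot: [179.9, -0.0, -166.0]
wrist_force: [0.5, -1.0, 1.0]
finger_gap: -0.1
```

View pics/w5.png

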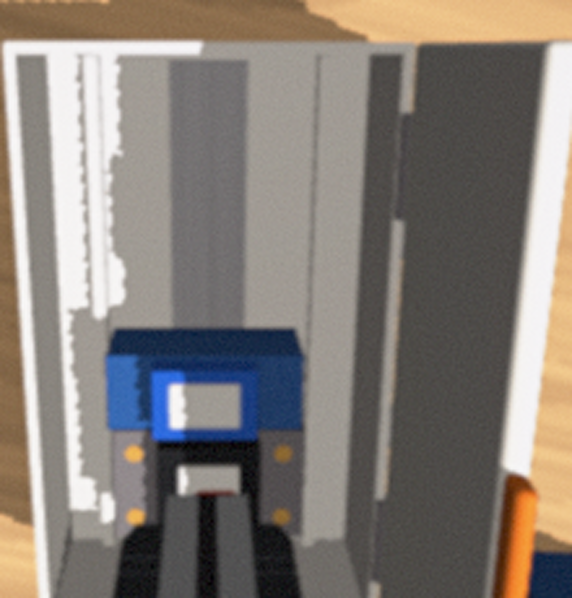

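The crop shows the filler square and flush with the toggle, with no gap at row ≈432. Next is the cover: over to its +y side with the gripper turned 90°.

```bash
python3 -m crank '0 0 -7 2 28 5 0; 0 0 -14 4 56 5 0; 0 0 -21 6 84 5 0; 0 0 -28 8 112 5 0; 0 0 -35 9 136 5 0' && python3 -m crank '0 0 -7 0 0 0 0; 0 0 -14 0 0 0 0; 0 0 -21 0 0 0 0; 0 0 -28 0 0 0 0; 0 0 -35 0 0 0 0' && python3 -m crank '0 0 -7 0 0 0 0; 0 0 -14 0 0 -25 0; 0 0 -20.4 0 0 -50 0; 0 0 -20.4 0 0 -75 0; 0 0 -20.4 0 0 -87 0' && python3 s.py
```

```text
time_s: 10.73
eef_pos: [512.1, 150.2, 252.3]
tcp_rot: [179.9, -0.3, 158.7]
wrist_force: [0.1, -0.3, 0.8]
finger_gap: -0.4
time_s: 11.15
eef_pos: [510.9, 150.0, 250.3]
tcp_rot: [-180.0, -0.4, 123.3]
wrist_force: [0.3, -0.2, -0.0]
finger_gap: 0.3
time_s: 11.57
eef_pos: [507.7, 149.3, 158.0]
tcp_rot: [-179.6, -0.4, 102.9]
wrist_force: [-1.2, 0.6, 0.8]
finger_gap: 0.3
11.57 box [ -6.14 131.78 157.97] F [-1.   0.8  0.8]
```

```bash
python3 -m crank '0 0 1 2 -8 1 0; 0 0 1 4 -15 2 0; 0 0 1 5.5 -22 3 0; 0 0 1 7 -28 4 0; 0 0 1 8.5 -34 5 0' >/dev/null; python3 s.py; python3 -m crank '0 0 0 1 -4 0 0; 0 0 0 2 -8 0 0; 0 0 0 3 -12 0 0; 0 0 0 4 -16 0 0' >/dev/null; python3 s.py
```

```text
11.98 box [ -5.34  95.87 164.17] F [0.3 0.2 0.8]
12.32 box [ -4.87  79.16 164.63] F [0.8 2.2 1.1]
```

```bash
python3 -m crank '0 0 0 2.4 -9.7 -1 0; 0 0 0 4.8 -19.4 -3 0; 0 0 0 7.2 -29.1 -6 0; 0 0 0 9.6 -38.8 -10 0; 0 0 0 11.8 -47.6 -14 0' >/dev/null; python3 s.py; python3 -m crank '0 0 0 2.2 -8.7 -5 0; 0 0 0 4.5 -18 -11 0; 0 0 0 6.5 -26 -18 0; 0 0 0 8.4 -34 -26 0; 0 0 0 8.4 -34 -26 0' >/dev/null; python3 s.py
```

```text
12.73 box [ -4.83  28.69 150.23] F [0.7 1.3 0.7]
13.15 box [ -6.2   -7.71 121.74] F [ 0.5 -0.4 -0.3]
```

```bash
python3 -m crank '0 0 0 1.2 -5 -7 0; 0 0 0 2.4 -9.7 -14 0; 0 0 0 3.7 -15 -24 0; 0 0 0 5 -20.4 -34 0' >/dev/null; python3 s.py; python3 -m crank '0 0 0 1 -4 -10 0; 0 0 0 1.7 -7 -20 0; 0 0 0 1.7 -7 -24 0;  0 0 0 1.7 -7 -28 0' >/dev/null; python3 s.py; python3 -m crank '0 0 0 0 0 -3 0; 0 0 0 0 0 -6 0' >/dev/null; python3 s.py
```

```text
13.48 box [ -6.06 -29.06  86.89] F [0.6 0.  0.6]
13.82 box [ -6.75 -36.28  57.69] F [-0.   0.4  0.3]
13.98 box [ -6.66 -36.21  51.49] F [-0.8  0.5  0.5]
```

Forces have been small, so I'll check the cover before pressing it down.

```bash
python3 - <<'E'
from h import *
f=imaging.grab_frame("wrist");s=imaging.grab_frame("scene")
b=cv2.resize(s["pixels"][110:260,250:410],(426,400),interpolation=cv2.INTER_CUBIC)
cv2.imwrite("pics/ws6.png",np.hstack([f["pixels"][:,140:500],b]))
E
```

```text
(no output)
```

View pics/ws6.png

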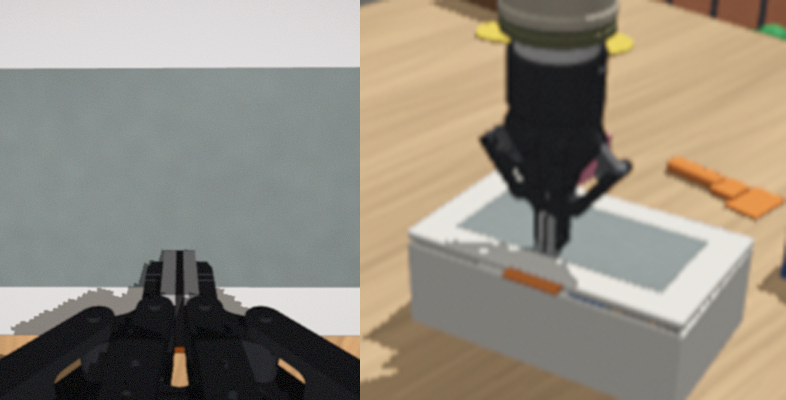

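The cover is almost shut, with a thin gap left at the front right (scene inset around (640,310)). I'm pressing down gently until it bottoms out.

```bash
python3 -m crank '0 0 0 0 0 -1 0; 0 0 0 0 0 -2 0' >/dev/null; python3 s.py; python3 -m crank '0 0 0 0 0 -1 0; 0 0 0 0 0 -2 0' >/dev/null; python3 s.py; python3 -m crank '0 0 0 0 0 -1 0; 0 0 0 0 0 -1.5 0' >/dev/null; python3 s.py
```

```text
14.25 box [ -6.59 -36.    49.69] F [ 0.3 -0.   0.7]
14.42 box [ -6.34 -36.04  47.96] F [-0.7 -0.5  0.9]
14.58 box [ -6.15 -36.1   46.8 ] F [-3.   0.3  7.7]
```

```bash
python3 c.py; python3 -c "
from plant import sensors;print(sensors.state()['wrist_force'])"
```

```text
14.58 box [ -6.15 -36.1   46.8 ] F [-3.   0.3  7.7]
[-3.00876939 -0.43259063  7.65835869]
```

It bottomed out at true z≈86.8, against the expected 86 for shut. I'm pressing a bit more to confirm, then lifting.

```bash
python3 -m crank '0 0 0 0 0 -1.5 0; 0 0 0 0 0 -2 0; 0 0 0 0 0 -2 0' >/dev/null; python3 s.py; python3 -m crank '0 0 0 0 0 3 0; 0 0 0 0 0 20 0; 0 0 0 0 0 60 0; 0 0 0 0 0 100 0; 0 0 0 0 0 140 0'; python3 -m crank '0 0 0 -25 30 10 0; 0 0 0 -50 60 20 0; 0 0 0 -70 90 30 0; 0 0 0 -90 120 30 0; 0 0 0 -110 150 30 0'; python3 -m crank '0 0 0 -25 30 0 0; 0 0 0 -50 60 0 0; 0 0 0 -70 90 0 0; 0 0 0 -90 120 0 0; 0 0 0 -90 120 0 0'; python3 - <<'E'
from h import *
import json
s=imaging.grab_frame("scene");t=imaging.grab_frame("top")
a=cv2.resize(s["pixels"][110:320,165:425],(400,323),interpolation=cv2.INTER_CUBIC);b=cv2.resize(t["pixels"][100:300,160:480],(400,250),interpolation=cv2.INTER_CUBIC)
cv2.imwrite("pics/end.png",np.vstack([a,b]))
E
```

```text
14.83 box [ -6.04 -36.12  46.66] F [-8.1  2.2 17. ]
time_s: 15.25
eef_pos: [547.3, -13.5, 187.6]
tcp_rot: [-179.5, -0.4, 103.8]
wrist_force: [0.4, -0.4, 0.6]
finger_gap: -0.0
time_s: 15.67
eef_pos: [436.7, 137.7, 218.6]
tcp_rot: [-179.6, -0.4, 103.8]
wrist_force: [0.2, 1.4, -1.3]
finger_gap: -0.3
time_s: 16.08
eef_pos: [343.2, 262.2, 218.9]
tcp_rot: [-179.6, -0.6, 104.1]
wrist_force: [0.3, -0.1, -0.4]
finger_gap: -0.0
```

View pics/end.png

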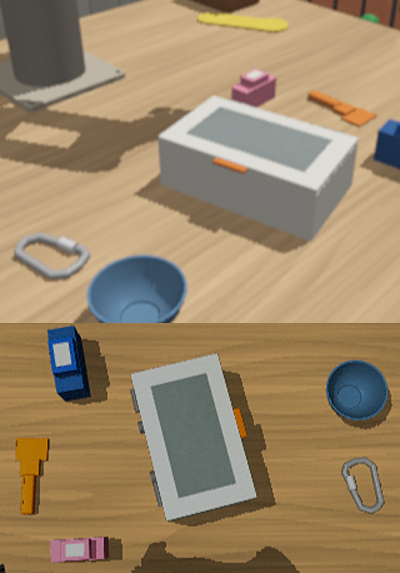

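The cover is flat on the rim with no visible gap, and the scraper, bowl and carabiner are where they were. I'm handing in.

```bash
python3 -c "
from plant import order;print(order.hand_in())"
```

```text
the job is handed in; nothing more can be done
None
```

The filler is seated flush against the toggle module, the cover is shut, and the job was handed in at about 16 s on the robot's clock.

- **Filler:** I slid it along the rail with the fingers until I felt the toggle module. Contact came within about 0.5 mm of where I expected it from the images. I held it there at about 5–7 N for over 0.8 s, well below the 16 N at which the clip slips. A wrist picture afterwards showed it square, with no visible gap.
- **Cover:** I swung it down along its arc and pressed it to 17 N. It bottomed out at z ≈ 86.7 mm, against 86 mm expected for fully shut. The final pictures show it flat on the rim.
- **Bystanders:** The scraper, bowl and carabiner look unmoved in the final pictures. At the end the arm was clear of everything.

**Check that disagreed:** The real fingertips were about 40 mm higher than the reported TCP, measured in both the scene and wrist pictures. Because of this my first push passed over the filler without touching it. I corrected for the offset after that, and the cover's bottoming height agrees with it.

**Not measured:** I judged that the toggle module had not shifted from the low force and the steady position during the press. I did not measure its position again afterwards.

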